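Open the filter compartment of the vacuum pump

TASK

Open the filter compartment in the top of the vacuum pump: press the snap tab in front of the cover down until it is in, then push the released cover along its rails, by its upright rib, until the filter well is completely uncovered. Leave the cover lying flat between the rails on top of the pump; only press and push, never lift or tip the cover, and leave the glassware, containers and wrench around it standing and lying where they are.

Things in the scene. Friction and masses are not known exactly. Their poses are not given: they have to be found in the camera images.
- pump: White vacuum pump fixed on the bench, flat top 80 mm high. Origin on the bench, z up; spans its own x -75..125, y -165..165 mm. The cover slides to its +y. Two aluminium rails along y on its top: each a 3 mm high ledge (|x| 36..52 mm) that carries the cover, with a guide wall (|x| 52..62 mm) up to z 94 mm, 3 mm above the cover plate. Vials stand on the strip x 62..125 mm.
- well (a point): Middle of the mouth of the filter well, at pump x 0, y -85, z 80 mm: 60 (x) by 70 (y) mm, hidden under the closed cover; a round white filter lies in it. Behind the closed cover is a low bar across the track (pump y -142..-132 mm, top at z 88 mm).
- track_end (a point): Middle of the fixed stop bar across the far (+y) end of the track, its face towards the cover, at pump x 0, y 152, z 94 mm (its top edge).
- cover: Loose grey cover, about 120 g, on the rails' ledges, 2 mm side play: plate 100 (x) by 90 (y) by 8 mm with an upright rib on its -y edge. Origin: centre of underside, axes as the pump's. Closed: at pump x 0, y -85, z 83 mm, its +y edge 2.5 mm short of the raised tab. 80 mm of travel to +y bares the well; the end stop comes after 192 mm. Slides under a few N, stays where left.
- rib_top (a point): Middle of the top edge of the cover's upright rib, at cover x 0, y -39, z 31 mm (114 mm above the bench). The rib is 70 mm long (x), 12 mm thick (y) and stands 23 mm above the plate. Push on its -y face, 6 mm towards -y from here.
- tab_top (a point): Middle of the top face of the snap tab, a grey plastic block 36 (x) by 40 (y) mm standing in the track just ahead of the cover's leading edge, at pump x 0, y -17.5 mm. Its top is 90 mm above the bench when raised (10 mm above the pump's top) and 80 mm (flush) when fully in. The cover's plate is 8 mm thick with its top at 91 mm, close beside it on the -y side.
- tab (a joint): Travel of the snap tab straight down, m: 0 raised (blocks the cover), 0.010 fully in; from about 0.008 the cover passes over it. It yields at about 4 N and stays where it is left, without springing back.
- vial_tall: Small amber glass vial with black cap, 26 mm in diameter, 55 mm high, standing on the strip of the pump's top beside the rails; origin at centre of its foot. Leave alone.
- vial_short: Small clear vial with white cap, 34 mm in diameter, 38 mm high, standing on the strip of the pump's top beside the rails; origin at centre of its foot. Leave alone.
- flask: Conical glass flask, 82 mm in diameter at the foot, 118 mm high, on the bench on the robot's side of the pump; origin at centre of its foot. Leave alone.
- beaker: Glass beaker, 68 mm in diameter, 85 mm high, on the bench on the robot's side of the pump; origin at centre of its foot. Leave alone.
- reagent: Amber reagent bottle, 70 mm in diameter, 140 mm high, on the bench on the far side of the pump; origin at centre of its foot. Leave alone.
- jar: White plastic jar, 60 mm in diameter, 70 mm high, on the bench beyond the pump's -y end; origin at centre of its foot. Leave alone.
- wrench: Steel wrench, 150 mm long, lying on the bench beyond the pump's +y end; origin under its middle. Leave alone.

How it is judged:
By the outcome, as a careful person would: the job done as asked, in the order asked, and still so for the second after the job is handed in, with the robot touching nothing.
It also fails if it takes over 40 s, if anything falls off the work surface, if the arm or the gripper's body presses on something with over 40 N, if the wrist force passes 120 N, or if a joint passes its speed limit or range.

ROBOT

A 6-joint arm with a two-finger parallel gripper is mounted at the origin on the work surface. World frame = base frame: x ahead of the robot, y to its left, z up, the work surface at z = 0. Lengths are in m, angles in degrees, forces in N, time in s.
With the tool pointing down it reaches from about 0.35 to 0.85 m from the base axis. Payload 8.1 kg.
Tool frame: the origin (TCP) lies at the very end of the fingers, on their centre line; the grasp point (between the pads) lies 19 mm behind it; z points along the fingers, y is the direction in which the jaws open and shut (so a half turn about z gives the same grasp; the last joint's range is limited). The gripper opens to 85 mm and grips with 20 to 120 N. Pads are 22 mm wide; open, the fingers measure 114 mm over their backs; the gripper's body (76 mm by 85 mm) begins 54 mm behind the grasp point. The pads swing forward as they close: fully open they stand 13 mm farther back than shut.
Start: joints at [-68.491, 7.471, 85.268, -0, 87.261, -4.893], TCP at [0.267, -0.537, 0.231] pointing down, gripper open.
Joint ranges: [-169.43, 169.43], [-51.17, 129.36], [1.28, 143.12], [-76.62, 256.62], [0, 156.53], [-152.29, 152.29]. Speed limits (degrees/s): [136.94, 136.94, 159.86, 180, 180, 180].

INTERFACE

Orientations are given as a 3x3 rotation matrix whose columns are the frame's x, y, z axes.
In Python, from rig import bot, optics, order, nets gives the robot as it stands.
- The arm moves only by the tool send_rows, never from a script. Its argument "steps" is a list of rows, each an object of numbers: "hand": the opening, from 0 (shut) to 1 (fully open); "dx", "dy", "dz": the shift along the world's x, y, z in m; "ax", "ay", "az": the turn, a rotation vector about the world's x, y, z in degrees. In form: [{"hand": .., "dx": .., "dy": .., "dz": .., "ax": .., "ay": .., "az": ..}, ...]. A call has 1 to 20 rows; each row is the pose to reach, as a shift and turn from the pose measured when the call began; what a row does not reach only later rows make up. A row lasts 1/12 s, in which the tool goes at most 41.7 mm and 7.16 degrees, less where a joint would pass 70% of its speed; a pose out of reach is approached as far as the arm can. A call with a gripper value outside its range is refused whole. The fingers move at their own pace and stop on an object; the grip force is fixed at half the most. Time passes only in rows, so rows that repeat a pose let the fingers close. It gives the time, the measured TCP pose, the force and the opening at its end, in the units of the state.
- bot.sense(): the state, without advancing time (a new reading comes with each control period).
- optics.get_image(name): name is "scene" or "top" or "wrist"; returns a dict with "color" (480x640x3 uint8, blue, green, red), "K" (3x3 intrinsics, pixels), "extrinsics" (4x4, takes a point from camera to world coordinates); the wrist camera has in their place "hand_eye" (4x4, takes a point from camera to tool coordinates, whose origin is the TCP and whose axes are the flange's). Camera axes: x right, y down, z forward; pixel columns grow to the right and rows downward; lengths in m; the calibration is good to about 2 mm. A picture is of the moment at which its call begins: read the wrist's pose just before it. There is no depth.
- order.finish_job(): hands the job in, once; it reports no verdict.
Trained networks look in the newest picture that a camera, given by its name, has taken for a name from the list of things; names that differ only in an ending like _2 or _b are one class to them, and where a whole thing is asked for, a point or a joint stands for the part that bears it (a point fixed in the world has none). Each returns a list of dicts, best first, with "confidence" (0 to 1); they miss things now and then, are a little off and sometimes report something else, mostly with a low value. They report only what shows in the picture. A call takes as long as a camera call.
- nets.cut_out(camera, query): "mask" (480x640 bool, what is visible of it) and "rect" ([left, top, right, bottom] in pixels, round what is visible of it).
The state is a dict: "clock": time; "joint_positions": joint angles; "joint_vel": joint speeds; "tau": joint torques, N m; "tcp_pos": TCP position; "orientation": TCP orientation; "ft_force": force on the tool from outside, world axes, zero at the start; "wrist_torque": the same for the moment, N m; "opening": opening from 0.0 (shut) to 1.0 (fully open).
Only numpy, scipy, OpenCV 4.12 (cv2) and the standard library are available. Lean on these libraries where they do the work, as an engineer would, in place of code of your own. Each camera call takes 0.05 s, during which the arm holds its last target. There are 200 camera calls.

## Working session

There is one attempt and no reset: what is moved stays moved. The work goes in short steps, Python scripts to look and compute and a tool call to move; the robot and the scene stay as the last step left them, time stands still between calls to the robot, and variables do not carry over. Pictures are saved under pics/ and viewed, about 8 in all and at most 12, crops included, and the job is handed in when it is done.

Besides the shell and the picture viewer there is one more tool, called after "Call:" by a JSON object that holds its "name" and its "arguments". send_rows: Moves the arm, as the interface text tells. Its arguments: {"type":"object","properties":{"steps":{"type":"array"}},"required":["steps"]}

```bash
mkdir -p pics; python3 - <<'E'
from rig import bot,optics,nets
import cv2,numpy as np
s=bot.sense();print(s)
for c in("scene","top"):
    r=optics.get_image(c);cv2.imwrite(f"pics/{c}0.png",r["color"]);np.savez(f"{c}.npz",K=r["K"],E=r["extrinsics"]);print(c,r["K"].tolist(),r["extrinsics"].round(4).tolist())
    for q in("pump","cover","tab","rib_top","vial_tall","vial_short","flask","beaker","reagent","jar","wrench"):
        print(q,[(round(d["confidence"],2),d["rect"]) for d in nets.cut_out(c,q)[:2]])
E
```

```text
{'clock': 0.0, 'joint_positions': array([-6.84912740e+01,  7.51685445e+00,  8.53298203e+01, -2.55301223e-03,
        8.72607220e+01, -4.89389683e+00]), 'joint_vel': array([ 0.09766272, -0.02352827, -0.01903763, -0.04723277,  0.0619047 ,
       -0.04603608]), 'tau': array([ 2.74446265e-04, -5.69398284e+01, -5.00548983e+01, -3.84692248e-04,
        1.50016072e-02,  6.26926453e-05]), 'tcp_pos': array([ 0.26660017, -0.53690068,  0.23022103]), 'orientation': array([[ 8.95690482e-01,  4.44677445e-01, -7.28653074e-04],
       [ 4.44678027e-01, -8.95688823e-01,  1.72757565e-03],
       [ 1.15567513e-04, -1.87138908e-03, -9.99998242e-01]]), 'ft_force': array([ 0.59673358,  0.10144958, -0.67906093]), 'wrist_torque': array([-0.01344242, -0.02811207, -0.03259332]), 'opening': 1.0018988670169822}
scene [[447.1063004524161, 0.0, 318.79983770433773], [0.0, 447.1063004524161, 241.474870641141], [0.0, 0.0, 1.0]] [[-0.2189, 0.6678, -0.7115, 1.1443], [0.9757, 0.153, -0.1567, 0.1926], [0.0042, -0.7285, -0.685, 0.6473], [0.0, 0.0, 0.0, 1.0]]
pump [(0.81, [132.7, 186.3, 339.3, 349.5]), (0.65, [311.8, 324.
[... 641 characters left out ...]
451128625], [0.0, 0.0, 1.0]] [[0.0108, -0.9955, 0.0941, 0.4757], [-0.9998, -0.0092, 0.0174, 0.0318], [-0.0164, -0.0943, -0.9954, 1.2411], [0.0, 0.0, 0.0, 1.0]]
pump [(0.95, [298.9, 166.3, 456.0, 294.8])]
cover [(0.81, [383.0, 228.9, 433.2, 278.0]), (0.4, [460.7, 259.7, 486.9, 282.1])]
tab [(0.5, [368.2, 231.6, 387.9, 248.6])]
rib_top [(0.83, [380.9, 226.4, 429.4, 280.2])]
vial_tall []
vial_short [(0.47, [408.2, 206.6, 421.7, 221.8])]
flask [(0.64, [381.2, 289.0, 409.9, 324.7])]
beaker [(0.95, [304.1, 259.8, 331.5, 286.1]), (0.5, [372.7, 234.9, 389.6, 251.9])]
reagent [(0.9, [371.5, 155.5, 398.6, 189.1])]
jar [(0.59, [458.3, 260.2, 485.5, 282.0])]
wrench [(0.91, [250.3, 171.2, 310.5, 201.2])]
```

```bash
python3 - <<'E'
import cv2
a=cv2.imread("pics/top0.png")[140:340,240:500];cv2.imwrite("pics/t1.png",cv2.resize(a,None,fx=3,fy=3,interpolation=cv2.INTER_CUBIC))
a=cv2.imread("pics/scene0.png")[150:390,110:410];cv2.imwrite("pics/s1.png",cv2.resize(a,None,fx=2.5,fy=2.5,interpolation=cv2.INTER_CUBIC))
E
```

```text
(no output)
```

View pics/t1.png

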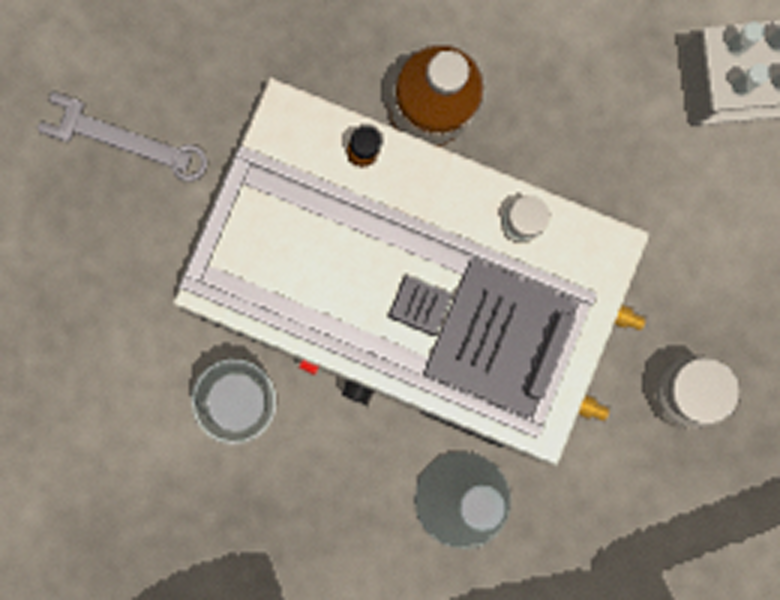

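View pics/s1.png

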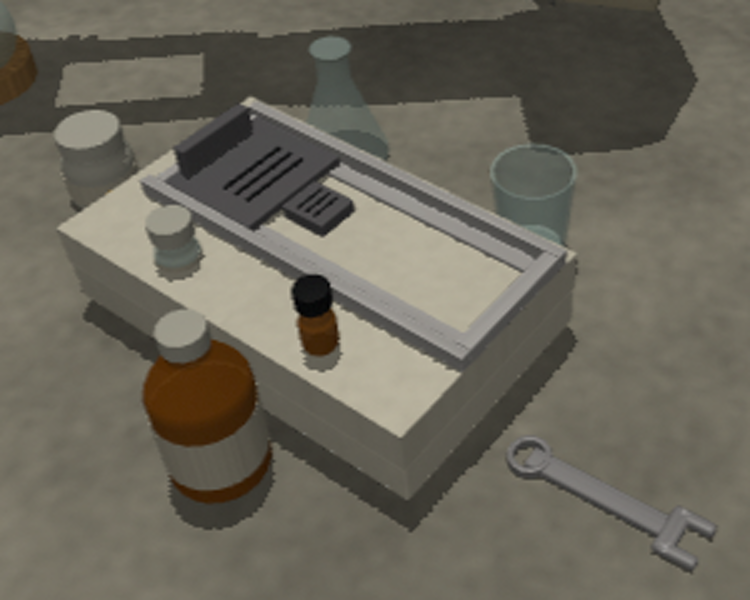

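The crops show the pump turned about 20° in the top view, with the wrench at its +y end. The cover is closed (rib at crop px ~(550,355)) and the tab is raised at ~(418,303). I'll fit the pump pose from its corners in both views.

```bash
cat > h.py <<'E'
import numpy as np
from scipy.optimize import least_squares
C={c:np.load(c+".npz") for c in("top","scene")}
def proj(c,P):
    E=np.linalg.inv(C[c]["E"]);q=P@E[:3,:3].T+E[:3,3];q=q@C[c]["K"].T;return q[:,:2]/q[:,2:]
def world(p,L):
    c,s=np.cos(p[2]),np.sin(p[2]);L=np.asarray(L,float);return np.c_[p[0]+c*L[:,0]-s*L[:,1],p[1]+s*L[:,0]+c*L[:,1],L[:,2]]
E
python3 - <<'E'
from h import *
co=[(.125,.165,.08),(.125,-.165,.08),(-.075,-.165,.08),(-.075,.165,.08)]
T=np.array([(270,79),(649,233),(557,464),(175,303)])/3+[240,140]
S=np.array([(402,437),(60,230),(576,255)])/2.5+[110,150]
def f(p,u=3):
    r=[]
    if u&1:r.append((proj("top",world(p,co))-T).ravel())
    if u&2:r.append((proj("scene",world(p,[co[0],co[1],co[3]]))-S).ravel())
    return np.concatenate(r)
for u in(1,2,3):
    best=min((least_squares(f,[.5,-.05,a],args=(u,)) for a in np.arange(-3,3.2,.5)),key=lambda r:r.cost)
    p=best.x;print(u,p[:2].round(4),np.degrees(p[2]).round(2),best.fun.round(1))
np.save("pump.npy",p)
# predicted points vs. cover
L=[(0,-.0175,.09),(.05,-.040,.091),(-.05,-.040,.091),(.035,-.13,.114),(-.035,-.13,.114),(.035,-.118,.114),(.018,-.0375,.09),(.018,.0025,.09)]
print("top",((proj("top",world(p,L))-[240,140])*3).round(0).tolist());print("scene",((proj("scene",world(p,L))-[110,150])*2.5).round(0).tolist())
print(world(p,[(0,-.0175,.09),(0,-.13,.114),(0,-.137,.088)]).round(4))
E
```

```text
1 [ 0.5764 -0.078 ] -22.18 [ 0.1 -0.3  0.1  0.   0.1  0.  -0.2  0.2]
2 [ 0.5779 -0.0726] 337.59 [ 0.1  0.8 -1.2 -1.   1.  -0.6]
3 [ 0.5769 -0.0751] -22.21 [-1.1 -0.5 -1.1 -0.2 -1.2 -0.2 -1.4  0.  -0.8 -0.2 -2.3 -1.3 -0.2 -1.5]
top [[418.0, 304.0], [468.0, 257.0], [421.0, 373.0], [573.0, 316.0], [539.0, 399.0], [558.0, 310.0], [450.0, 293.0], [403.0, 273.0]]
scene [[316.0, 201.0], [246.0, 226.0], [338.0, 154.0], [170.0, 145.0], [237.0, 100.0], [181.0, 151.0], [280.0, 204.0], [320.0, 225.0]]
[[ 0.5703 -0.0913  0.09  ]
 [ 0.5278 -0.1955  0.114 ]
 [ 0.5251 -0.202   0.088 ]]
```

Call:
{"name": "send_rows", "arguments": {"steps": [{"hand": 0, "dx": 0.28, "dy": 0.4, "dz": 0.07, "az": 41.4}, {"hand": 0, "dx": 0.28, "dy": 0.4, "dz": 0.07, "az": 41.4}, {"hand": 0, "dx": 0.28, "dy": 0.4, "dz": 0.07, "az": 41.4}, {"hand": 0, "dx": 0.28, "dy": 0.4, "dz": 0.07, "az": 41.4}, {"hand": 0, "dx": 0.28, "dy": 0.4, "dz": 0.07, "az": 41.4}, {"hand": 0, "dx": 0.28, "dy": 0.4, "dz": 0.07, "az": 41.4}, {"hand": 0, "dx": 0.28, "dy": 0.4, "dz": 0.07, "az": 41.4}, {"hand": 0, "dx": 0.28, "dy": 0.4, "dz": 0.07, "az": 41.4}, {"hand": 0, "dx": 0.28, "dy": 0.4, "dz": 0.07, "az": 41.4}, {"hand": 0, "dx": 0.28, "dy": 0.4, "dz": 0.07, "az": 41.4}, {"hand": 0, "dx": 0.28, "dy": 0.4, "dz": 0.07, "az": 41.4}, {"hand": 0, "dx": 0.28, "dy": 0.4, "dz": 0.07, "az": 41.4}, {"hand": 0, "dx": 0.28, "dy": 0.4, "dz": 0.07, "az": 41.4}, {"hand": 0, "dx": 0.28, "dy": 0.4, "dz": 0.07, "az": 41.4}, {"hand": 0, "dx": 0.28, "dy": 0.4, "dz": 0.07, "az": 41.4}, {"hand": 0, "dx": 0.28, "dy": 0.4, "dz": 0.07, "az": 41.4}, {"hand": 0, "dx": 0.28, "dy": 0.4, "dz": 0.07, "az": 41.4}, {"hand": 0, "dx": 0.28, "dy": 0.4, "dz": 0.07, "az": 41.4}]}}

```text
invalid input at $.steps[0]: expected keys hand, dx, dy, dz, ax, ay, az
```

```bash
python3 - <<'E'
from rig import bot,optics,nets
from h import *
import cv2
s=bot.sense();r=optics.get_image("wrist")
E=np.eye(4);E[:3,:3]=s["orientation"];E[:3,3]=s["tcp_pos"];E=E@r["hand_eye"]
np.savez("wrist.npz",K=r["K"],E=E);cv2.imwrite("pics/w0.png",r["color"])
print(s["tcp_pos"],s["orientation"].round(3),s["ft_force"]);print(r["K"],r["hand_eye"].round(3))
C["wrist"]=np.load("wrist.npz");p=np.load("pump.npy")
L=[(0,-.0175,.09),(.05,-.040,.091),(-.05,-.040,.091),(.035,-.13,.114),(-.035,-.13,.114),(.018,-.0375,.09),(.018,.0025,.09)]
print(proj("wrist",world(p,L)).round(0).tolist())
E
```

```text
[ 0.26680538 -0.53740585  0.23127778] [[ 0.896  0.445 -0.   ]
 [ 0.445 -0.896  0.   ]
 [-0.    -0.    -1.   ]] [0.3127181  0.08346143 0.69139782]
[[367.02120909   0.         323.37634514]
 [  0.         367.02120909 239.39106893]
 [  0.           0.           1.        ]] [[-0.    -0.962 -0.275  0.071]
 [ 1.    -0.    -0.001 -0.   ]
 [ 0.001 -0.275  0.962 -0.142]
 [ 0.     0.     0.     1.   ]]
[[-272.0, -801.0], [-171.0, -873.0], [-276.0, -624.0], [-61.0, -690.0], [-145.0, -523.0], [-209.0, -789.0], [-300.0, -912.0]]
```

View pics/w0.png

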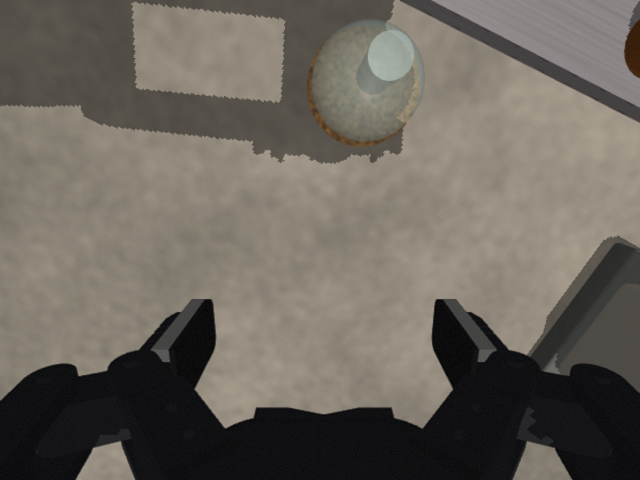

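The call was refused because it lacked some keys. The picture shows only the bench and a round glass bottle nearby, not the pump. I'll resend with all the keys.

Call:
{"name": "send_rows", "arguments": {"steps": [{"hand": 0, "dx": 0.28, "dy": 0.4, "dz": 0.07, "ax": 0, "ay": 0, "az": 41.4}, {"hand": 0, "dx": 0.28, "dy": 0.4, "dz": 0.07, "ax": 0, "ay": 0, "az": 41.4}, {"hand": 0, "dx": 0.28, "dy": 0.4, "dz": 0.07, "ax": 0, "ay": 0, "az": 41.4}, {"hand": 0, "dx": 0.28, "dy": 0.4, "dz": 0.07, "ax": 0, "ay": 0, "az": 41.4}, {"hand": 0, "dx": 0.28, "dy": 0.4, "dz": 0.07, "ax": 0, "ay": 0, "az": 41.4}, {"hand": 0, "dx": 0.28, "dy": 0.4, "dz": 0.07, "ax": 0, "ay": 0, "az": 41.4}, {"hand": 0, "dx": 0.28, "dy": 0.4, "dz": 0.07, "ax": 0, "ay": 0, "az": 41.4}, {"hand": 0, "dx": 0.28, "dy": 0.4, "dz": 0.07, "ax": 0, "ay": 0, "az": 41.4}, {"hand": 0, "dx": 0.28, "dy": 0.4, "dz": 0.07, "ax": 0, "ay": 0, "az": 41.4}, {"hand": 0, "dx": 0.28, "dy": 0.4, "dz": 0.07, "ax": 0, "ay": 0, "az": 41.4}, {"hand": 0, "dx": 0.28, "dy": 0.4, "dz": 0.07, "ax": 0, "ay": 0, "az": 41.4}, {"hand": 0, "dx": 0.28, "dy": 0.4, "dz": 0.07, "ax": 0, "ay": 0, "az": 41.4}, {"hand": 0, "dx": 0.28, "dy": 0.4, "dz": 0.07, "ax": 0, "ay": 0, "az": 41.4}, {"hand": 0, "dx": 0.28, "dy": 0.4, "dz": 0.07, "ax": 0, "ay": 0, "az": 41.4}, {"hand": 0, "dx": 0.28, "dy": 0.4, "dz": 0.07, "ax": 0, "ay": 0, "az": 41.4}, {"hand": 0, "dx": 0.28, "dy": 0.4, "dz": 0.07, "ax": 0, "ay": 0, "az": 41.4}, {"hand": 0, "dx": 0.28, "dy": 0.4, "dz": 0.07, "ax": 0, "ay": 0, "az": 41.4}, {"hand": 0, "dx": 0.28, "dy": 0.4, "dz": 0.07, "ax": 0, "ay": 0, "az": 41.4}, {"hand": 0, "dx": 0.28, "dy": 0.4, "dz": 0.07, "ax": 0, "ay": 0, "az": 41.4}]}}

```text
clock: 2.83
tcp_pos: [0.5464, -0.1383, 0.3013]
orientation: [[0.379, 0.925, -0.0], [0.925, -0.379, -0.0], [-0.0, -0.0, -1.0]]
ft_force: [0.4, -0.4, -0.0]
opening: 0.002
```

```bash
cat > look.py <<'E'
from rig import bot,optics,nets
from h import *
import cv2,sys
s=bot.sense();r=optics.get_image("wrist")
E=np.eye(4);E[:3,:3]=s["orientation"];E[:3,3]=s["tcp_pos"];E=E@r["hand_eye"]
np.savez("wrist.npz",K=r["K"],E=E);cv2.imwrite(f"pics/{sys.argv[1]}.png",r["color"])
print(s["clock"],s["tcp_pos"],s["orientation"].round(3).tolist(),s["ft_force"],s["opening"])
C["wrist"]=np.load("wrist.npz");p=np.load("pump.npy")
L=[(0,-.0175,.09),(.05,-.040,.091),(-.05,-.040,.091),(.035,-.13,.114),(-.035,-.13,.114),(.018,-.0375,.09),(.018,.0025,.09)]
print(proj("wrist",world(p,L)).round(0).tolist())
E
python3 look.py w1
```

```text
2.8333 [ 0.54640899 -0.13830151  0.30125987] [[0.379, 0.925, -0.0], [0.925, -0.379, -0.0], [-0.0, -0.0, -1.0]] [ 0.43929944 -0.35225258 -0.04621492] 0.001544458499981634
[[328.0, 155.0], [380.0, 179.0], [275.0, 179.0], [364.0, 276.0], [291.0, 276.0], [346.0, 176.0], [347.0, 133.0]]
```

View pics/w1.png

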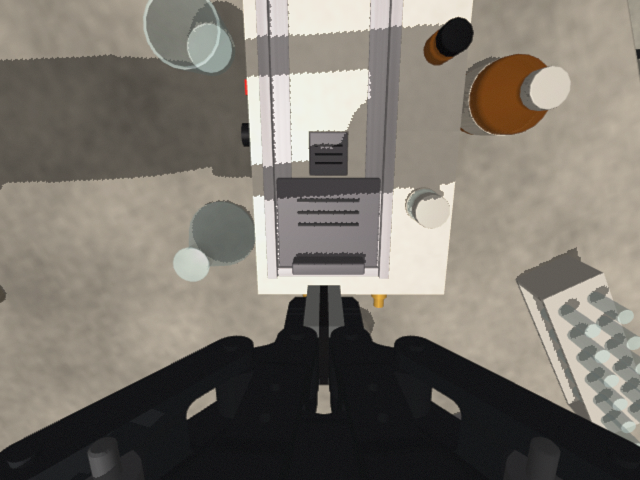

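The wrist view confirms the fit to about 1 px: tab at (309–348, 131–175), cover's leading edge at row 178, rib foot at row ~274. Next I go over the tab and down close to it.

Call:
{"name": "send_rows", "arguments": {"steps": [{"hand": 0, "dx": 0.013, "dy": 0.026, "dz": -0.03, "ax": 0, "ay": 0, "az": 0}, {"hand": 0, "dx": 0.0256, "dy": 0.0515, "dz": -0.06, "ax": 0, "ay": 0, "az": 0}, {"hand": 0, "dx": 0.0256, "dy": 0.0515, "dz": -0.09, "ax": 0, "ay": 0, "az": 0}, {"hand": 0, "dx": 0.0256, "dy": 0.0515, "dz": -0.12, "ax": 0, "ay": 0, "az": 0}, {"hand": 0, "dx": 0.0256, "dy": 0.0515, "dz": -0.15, "ax": 0, "ay": 0, "az": 0}, {"hand": 0, "dx": 0.0256, "dy": 0.0515, "dz": -0.18, "ax": 0, "ay": 0, "az": 0}, {"hand": 0, "dx": 0.0256, "dy": 0.0515, "dz": -0.195, "ax": 0, "ay": 0, "az": 0}, {"hand": 0, "dx": 0.0256, "dy": 0.0515, "dz": -0.203, "ax": 0, "ay": 0, "az": 0}, {"hand": 0, "dx": 0.0256, "dy": 0.0515, "dz": -0.203, "ax": 0, "ay": 0, "az": 0}]}}

```text
clock: 3.63
tcp_pos: [0.5705, -0.0866, 0.096]
orientation: [[0.379, 0.925, -0.004], [0.925, -0.379, 0.001], [-0.001, -0.004, -1.0]]
ft_force: [0.0, 0.4, 0.5]
opening: -0.002
```

```bash
python3 look.py w2
```

```text
3.6333 [ 0.57048898 -0.08655983  0.0959991 ] [[0.379, 0.925, -0.004], [0.925, -0.379, 0.001], [-0.001, -0.004, -1.0]] [0.0355244  0.39784231 0.48262765] -0.001694037630774032
[[326.0, 311.0], [435.0, 357.0], [217.0, 357.0], [402.0, 555.0], [251.0, 555.0], [365.0, 351.0], [368.0, 269.0]]
```

View pics/w2.png

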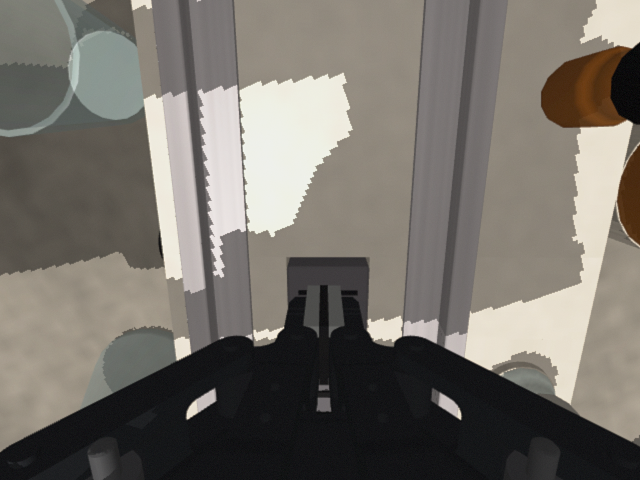

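The fingertips are centred over the tab, whose front edge is at row ~262 and sides at 288–369. I'll press it now.

Call:
{"name": "send_rows", "arguments": {"steps": [{"hand": 0, "dx": 0, "dy": 0, "dz": -0.004, "ax": 0, "ay": 0, "az": 0}, {"hand": 0, "dx": 0, "dy": 0, "dz": -0.007, "ax": 0, "ay": 0, "az": 0}, {"hand": 0, "dx": 0, "dy": 0, "dz": -0.01, "ax": 0, "ay": 0, "az": 0}, {"hand": 0, "dx": 0, "dy": 0, "dz": -0.013, "ax": 0, "ay": 0, "az": 0}, {"hand": 0, "dx": 0, "dy": 0, "dz": -0.015, "ax": 0, "ay": 0, "az": 0}, {"hand": 0, "dx": 0, "dy": 0, "dz": -0.016, "ax": 0, "ay": 0, "az": 0}, {"hand": 0, "dx": 0, "dy": 0, "dz": -0.016, "ax": 0, "ay": 0, "az": 0}]}}

```text
clock: 4.27
tcp_pos: [0.5725, -0.087, 0.0826]
orientation: [[0.379, 0.925, 0.001], [0.925, -0.379, -0.0], [0.0, 0.001, -1.0]]
ft_force: [3.2, 0.1, 3.8]
opening: -0.004
```

Call:
{"name": "send_rows", "arguments": {"steps": [{"hand": 0, "dx": -0.001, "dy": 0, "dz": -0.002, "ax": 0, "ay": 0, "az": 0}, {"hand": 0, "dx": -0.001, "dy": 0, "dz": -0.003, "ax": 0, "ay": 0, "az": 0}, {"hand": 0, "dx": -0.001, "dy": 0, "dz": -0.004, "ax": 0, "ay": 0, "az": 0}, {"hand": 0, "dx": -0.001, "dy": 0, "dz": -0.004, "ax": 0, "ay": 0, "az": 0}]}}

```text
clock: 4.6
tcp_pos: [0.5722, -0.0871, 0.08]
orientation: [[0.379, 0.925, 0.002], [0.925, -0.379, -0.0], [0.0, 0.002, -1.0]]
ft_force: [-0.6, 1.9, 12.5]
opening: 0.001
```

The tab is in: z is 80 mm and the force has risen to 12.5 N. Now I rise, go over behind the rib, and come down.

Call:
{"name": "send_rows", "arguments": {"steps": [{"hand": 0, "dx": 0, "dy": 0, "dz": 0.03, "ax": 0, "ay": 0, "az": 0}, {"hand": 0, "dx": 0, "dy": 0, "dz": 0.07, "ax": 0, "ay": 0, "az": 0}, {"hand": 0, "dx": 0, "dy": 0, "dz": 0.075, "ax": 0, "ay": 0, "az": 0}, {"hand": 0, "dx": -0.014, "dy": -0.033, "dz": 0.075, "ax": 0, "ay": 0, "az": 0}, {"hand": 0, "dx": -0.027, "dy": -0.066, "dz": 0.075, "ax": 0, "ay": 0, "az": 0}, {"hand": 0, "dx": -0.041, "dy": -0.099, "dz": 0.075, "ax": 0, "ay": 0, "az": 0}, {"hand": 0, "dx": -0.054, "dy": -0.132, "dz": 0.075, "ax": 0, "ay": 0, "az": 0}, {"hand": 0, "dx": -0.055, "dy": -0.133, "dz": 0.075, "ax": 0, "ay": 0, "az": 0}, {"hand": 0, "dx": -0.055, "dy": -0.133, "dz": 0.075, "ax": 0, "ay": 0, "az": 0}, {"hand": 0, "dx": -0.055, "dy": -0.133, "dz": 0.05, "ax": 0, "ay": 0, "az": 0}, {"hand": 0, "dx": -0.055, "dy": -0.133, "dz": 0.025, "ax": 0, "ay": 0, "az": 0}, {"hand": 0, "dx": -0.055, "dy": -0.133, "dz": 0.016, "ax": 0, "ay": 0, "az": 0}, {"hand": 0, "dx": -0.055, "dy": -0.133, "dz": 0.016, "ax": 0, "ay": 0, "az": 0}]}}

```text
clock: 5.68
tcp_pos: [0.5149, -0.2176, 0.0922]
orientation: [[0.378, 0.926, -0.004], [0.926, -0.378, 0.003], [0.001, -0.005, -1.0]]
ft_force: [-0.2, 0.1, -1.0]
opening: 0.003
```

```bash
python3 look.py w3
```

```text
5.6833 [ 0.51494991 -0.21757778  0.09223402] [[0.378, 0.926, -0.004], [0.926, -0.378, 0.003], [0.001, -0.005, -1.0]] [-0.19694005  0.06367137 -0.95041726] 0.003291346638361312
[[332.0, -78.0], [479.0, -2.0], [186.0, -1.0], [432.0, 270.0], [231.0, 270.0], [385.0, -9.0], [390.0, -155.0]]
```

View pics/w3.png

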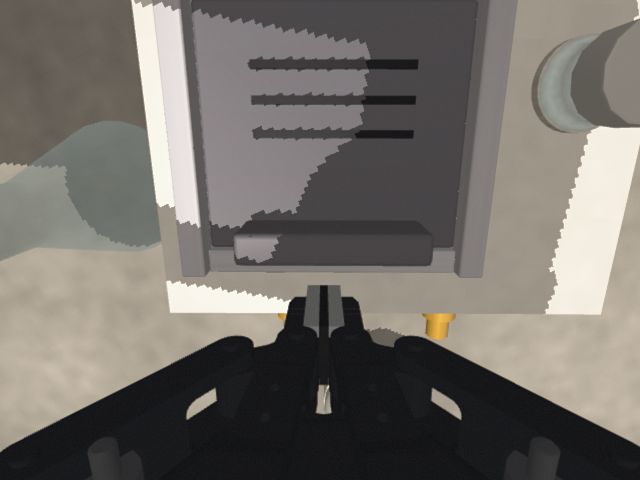

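The fingers are behind the rib (rib columns 233–432, back edge at row ~266) and the gap is clear. The tool is ~3 mm left of the rib's centre, so I'll correct that and start pushing.

Call:
{"name": "send_rows", "arguments": {"steps": [{"hand": 0, "dx": 0.003, "dy": -0.001, "dz": 0.003, "ax": 0, "ay": 0, "az": 0}, {"hand": 0, "dx": 0.0055, "dy": 0.0045, "dz": 0.003, "ax": 0, "ay": 0, "az": 0}, {"hand": 0, "dx": 0.0075, "dy": 0.0095, "dz": 0.003, "ax": 0, "ay": 0, "az": 0}, {"hand": 0, "dx": 0.009, "dy": 0.013, "dz": 0.003, "ax": 0, "ay": 0, "az": 0}, {"hand": 0, "dx": 0.0105, "dy": 0.0167, "dz": 0.003, "ax": 0, "ay": 0, "az": 0}, {"hand": 0, "dx": 0.012, "dy": 0.0204, "dz": 0.003, "ax": 0, "ay": 0, "az": 0}, {"hand": 0, "dx": 0.0142, "dy": 0.0258, "dz": 0.003, "ax": 0, "ay": 0, "az": 0}, {"hand": 0, "dx": 0.0165, "dy": 0.0314, "dz": 0.003, "ax": 0, "ay": 0, "az": 0}, {"hand": 0, "dx": 0.0188, "dy": 0.037, "dz": 0.003, "ax": 0, "ay": 0, "az": 0}, {"hand": 0, "dx": 0.0212, "dy": 0.0428, "dz": 0.003, "ax": 0, "ay": 0, "az": 0}, {"hand": 0, "dx": 0.0236, "dy": 0.0487, "dz": 0.003, "ax": 0, "ay": 0, "az": 0}]}}

```text
clock: 6.65
tcp_pos: [0.5399, -0.169, 0.0973]
orientation: [[0.378, 0.926, -0.002], [0.926, -0.378, 0.002], [0.001, -0.002, -1.0]]
ft_force: [0.2, -1.0, 0.4]
opening: -0.004
```

```bash
python3 look.py w4
```

```text
6.65 [ 0.53993911 -0.16902508  0.09733764] [[0.378, 0.926, -0.002], [0.926, -0.378, 0.002], [0.001, -0.002, -1.0]] [ 0.23284736 -0.96495781  0.36918983] -0.003759565227297816
[[319.0, 100.0], [445.0, 160.0], [193.0, 160.0], [406.0, 393.0], [232.0, 392.0], [364.0, 154.0], [368.0, 42.0]]
```

View pics/w4.png

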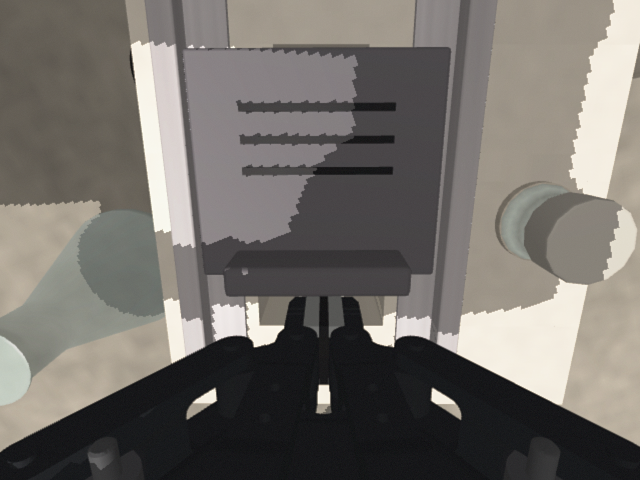

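The cover has slid flat and straight over the tab (leading edge at row 48, rib at rows 250–295). Contact force is ~1 N and the well is partly bared. I'll push on 70 mm.

Call:
{"name": "send_rows", "arguments": {"steps": [{"hand": 0, "dx": 0.0023, "dy": 0.0056, "dz": -0.002, "ax": 0, "ay": 0, "az": 0}, {"hand": 0, "dx": 0.0045, "dy": 0.0111, "dz": -0.002, "ax": 0, "ay": 0, "az": 0}, {"hand": 0, "dx": 0.0068, "dy": 0.0167, "dz": -0.002, "ax": 0, "ay": 0, "az": 0}, {"hand": 0, "dx": 0.0091, "dy": 0.0222, "dz": -0.002, "ax": 0, "ay": 0, "az": 0}, {"hand": 0, "dx": 0.0113, "dy": 0.0278, "dz": -0.002, "ax": 0, "ay": 0, "az": 0}, {"hand": 0, "dx": 0.0136, "dy": 0.0333, "dz": -0.002, "ax": 0, "ay": 0, "az": 0}, {"hand": 0, "dx": 0.0159, "dy": 0.0389, "dz": -0.002, "ax": 0, "ay": 0, "az": 0}, {"hand": 0, "dx": 0.0182, "dy": 0.0444, "dz": -0.002, "ax": 0, "ay": 0, "az": 0}, {"hand": 0, "dx": 0.0204, "dy": 0.05, "dz": -0.002, "ax": 0, "ay": 0, "az": 0}, {"hand": 0, "dx": 0.0227, "dy": 0.0556, "dz": -0.002, "ax": 0, "ay": 0, "az": 0}, {"hand": 0, "dx": 0.0246, "dy": 0.0602, "dz": -0.002, "ax": 0, "ay": 0, "az": 0}, {"hand": 0, "dx": 0.0257, "dy": 0.063, "dz": -0.002, "ax": 0, "ay": 0, "az": 0}, {"hand": 0, "dx": 0.0265, "dy": 0.0648, "dz": -0.002, "ax": 0, "ay": 0, "az": 0}, {"hand": 0, "dx": 0.0265, "dy": 0.0648, "dz": -0.002, "ax": 0, "ay": 0, "az": 0}]}}

```text
clock: 7.87
tcp_pos: [0.567, -0.1028, 0.0953]
orientation: [[0.377, 0.926, -0.001], [0.926, -0.377, 0.003], [0.002, -0.002, -1.0]]
ft_force: [0.4, 0.3, 0.1]
opening: 0.001
```

Back away from the rib, then rise and clear the view.

Call:
{"name": "send_rows", "arguments": {"steps": [{"hand": 0, "dx": -0.004, "dy": -0.009, "dz": 0, "ax": 0, "ay": 0, "az": 0}, {"hand": 0, "dx": -0.008, "dy": -0.0185, "dz": 0.005, "ax": 0, "ay": 0, "az": 0}, {"hand": 0, "dx": -0.011, "dy": -0.028, "dz": 0.03, "ax": 0, "ay": 0, "az": 0}, {"hand": 0, "dx": -0.015, "dy": -0.037, "dz": 0.07, "ax": 0, "ay": 0, "az": 0}, {"hand": 0, "dx": -0.023, "dy": -0.055, "dz": 0.105, "ax": 0, "ay": 0, "az": 0}, {"hand": 0, "dx": -0.034, "dy": -0.083, "dz": 0.14, "ax": 0, "ay": 0, "az": 0}, {"hand": 0, "dx": -0.045, "dy": -0.11, "dz": 0.17, "ax": 0, "ay": 0, "az": 0}, {"hand": 0, "dx": -0.056, "dy": -0.138, "dz": 0.19, "ax": 0, "ay": 0, "az": 0}, {"hand": 0, "dx": -0.056, "dy": -0.138, "dz": 0.19, "ax": 0, "ay": 0, "az": 0}, {"hand": 0, "dx": -0.056, "dy": -0.138, "dz": 0.19, "ax": 0, "ay": 0, "az": 0}]}}

```text
clock: 8.7
tcp_pos: [0.5105, -0.2438, 0.2879]
orientation: [[0.381, 0.924, 0.002], [0.924, -0.381, 0.0], [0.001, 0.002, -1.0]]
ft_force: [-0.5, 0.8, -0.7]
opening: -0.003
```

```bash
python3 look.py w5; python3 - <<'E'
from rig import optics
import cv2
r=optics.get_image("scene")["color"][150:390,110:410]
cv2.imwrite("pics/s2.png",cv2.resize(r,None,fx=2.5,fy=2.5,interpolation=cv2.INTER_CUBIC))
E
```

```text
8.7 [ 0.51054444 -0.2438023   0.28793465] [[0.381, 0.924, 0.002], [0.924, -0.381, 0.0], [0.001, 0.002, -1.0]] [-0.52496675  0.79893978 -0.72674505] -0.0030126630723410195
[[319.0, 17.0], [379.0, 47.0], [259.0, 47.0], [361.0, 159.0], [278.0, 159.0], [340.0, 44.0], [341.0, -11.0]]
```

View pics/w5.png

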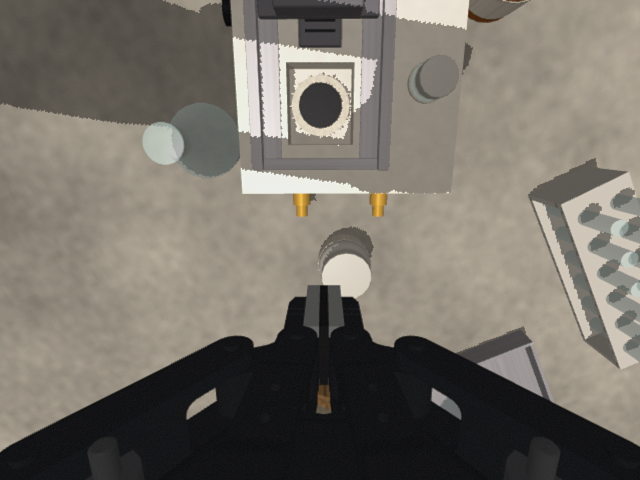

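View pics/s2.png

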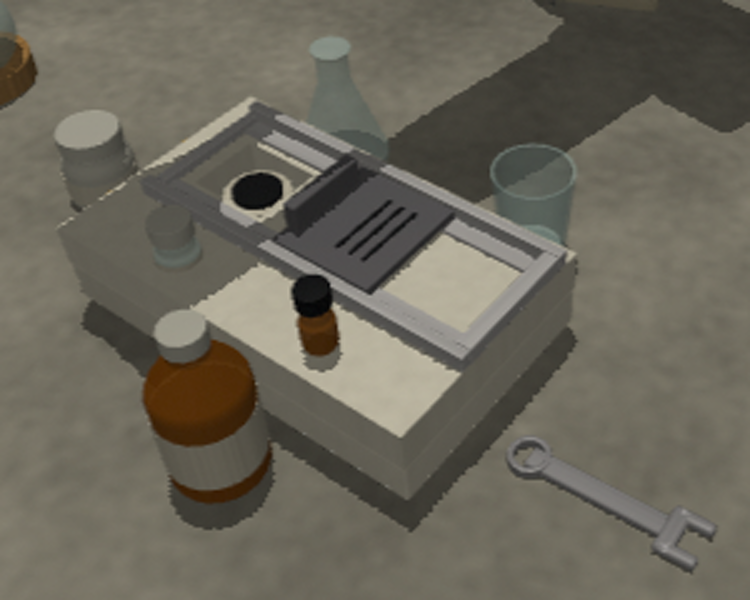

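The well is fully bared (wrist px 288–355, 65–145) with a clear margin of deck before the cover. The cover lies flat between the rails, and the other things are in the same places as at the start. Handing in.

```bash
python3 -c "
from rig import order
print(order.finish_job())"
```

```text
the job is handed in; nothing more can be done
None
```

The filter compartment is open: I pressed the snap tab in, then pushed the cover by its rib about 110 mm along the rails. The job is handed in, finished at about 9 s of the 40 s allowed, and no verdict was reported.

- **Tab:** it went down at about 4 N and stopped flush at 80 mm, where the reading rose to 12.5 N.
- **Push:** the readings I took during the push, between moves, showed only about 1 N at the wrist.
- **Last pictures (wrist and scene cameras):** the well and filter are completely uncovered, and the cover lies flat between the rails. In the scene picture, the vials, flask, beaker, reagent bottle, jar and wrench are where they were at the start. The arm is clear of everything.
- **Disagreements:** the top and scene cameras placed the pump about 5 mm apart in y. The wrist view agreed with their combined fit to within 1–2 pixels, so I worked from that. One move call was refused for missing keys and moved nothing.

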